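# Swap the open type tray

## Task

One tray of the wooden type rack was left standing out: push it fully home. Then hook a fingertip behind the raised front lip of the tray of long spacing strips and draw that tray all the way out to its stop. Only one tray may stand out at a time or the rack tips; leave the third tray shut and everything else where it is, and do not pinch or pick up anything.

Things in the scene. Friction and masses are not known exactly. Their poses are not given: they have to be found in the camera images.
- rack: Fixed low wooden rack carrying three open-topped type trays side by side (115 mm from middle to middle, in random order). Origin: middle of its front edge, on the bench. Its x axis points level from the front into the rack, y to the left along the front, z up. The trays slide out along -x. The rack is 362 mm wide (y); behind the trays is a 60 mm high deck. With a tray home its front face is at the rack's origin in x.
- block_tray (a joint): How far the tray of large square type blocks stands out, m: 0 = fully home against its stop, 0.11 = fully out. At the start it stands out by 45 to 85 mm. Every tray has about 3 N of sliding friction plus light damping and stays where it is left.
- strip_tray (a joint): How far the tray of long narrow spacing strips (lying along its length) stands out, m: 0 = fully home, 0.11 = fully out at its stop. Starts home.
- small_tray (a joint): The same for the third tray, with many small type pieces in rows. Starts home.
- block_face_mid (a point): Middle of the front face of the block tray, 52 mm above the bench; moves with the tray, axes as the rack's (x points into the rack). The face is 104 mm wide and reaches from 16 to 82 mm above the bench.
- strip_lip_top (a point): Middle of the top rear edge of the strip tray's raised front lip, 90 mm above the bench; moves with the tray, axes as the rack's (x into the rack). The lip is an upright board 12 mm thick and 100 mm wide; hook a finger behind its rear (+x) side and draw towards -x.
- strip_pocket (a point): Middle of the floor of the empty finger pocket behind the strip tray's lip, 26 mm above the bench; moves with the tray. The pocket is 50 mm long (x) and 88 mm wide (y), between side walls whose tops are 56 mm above the bench; beyond it are a low bar and the packed strips, tops about 50 mm above the bench.
- strip_face_mid (a point): Middle of the strip tray's front face, 52 mm above the bench; moves with the tray. The front board is 8 mm thick, 104 mm wide, fixed to the front of the lip, its top 8 mm lower than the lip's.
- small_lip_top (a point): The same point on the lip of the small-type tray.
- ink_tin_mid (a point): Centre of a loose bystander: closed dark steel ink tin, 76 mm across, 65 mm tall, standing on the bench left of the rack.
- brayer_mid (a point): Centre of a loose bystander: ink roller lying on the bench right of the rack: black roller 44 mm thick and 110 mm wide with a grey grip.
- wood_letter_mid (a point): Centre of a loose bystander: loose wooden type block 45 x 30 x 23 mm lying on the bench in front of the rack.
- glue_stick_mid (a point): Centre of a loose bystander: white glue stick with orange cap, 26 mm across, 75 mm tall, standing at the left, in front of the rack.
- ink_knife_mid (a point): Centre of a loose bystander: spatula-like ink knife lying on the bench at the far left.
- key_mid (a point): Centre of a loose bystander: T-shaped steel key about 70 mm long, 12 mm thick, lying at the right, in front of the rack.
- brass_weight_mid (a point): Centre of a loose bystander: brass weight with a knob, 40 mm across, 42 mm tall, standing in the finger pocket of the small-type tray.

How it is judged:
By the outcome, as a careful person would: the job done as asked, in the order asked, and still so for the second after the job is handed in, with the robot touching nothing.
It also fails if it takes over 40 s, if anything falls off the work surface, if the arm or the gripper's body presses on something with over 40 N, if the wrist force passes 120 N, or if a joint passes its speed limit or range.

## Robot

A 6-joint arm with a two-finger parallel gripper is mounted at the origin on the work surface. World frame = base frame: x ahead of the robot, y to its left, z up, the work surface at z = 0. Lengths are in m, angles in rad, forces in N, time in s.
With the tool pointing down it reaches from about 0.3 to 0.775 m from the base axis. Payload 14.6 kg.
Tool frame: the origin (TCP) lies on the centre line of the jaws, within the pads' length; the fingertips stand 19 mm ahead of it and the grasp point (between the pads) is the TCP; y points along the fingers, x is the direction in which the jaws open and shut, and the axes are right-handed (so a half turn about y gives the same grasp; the last joint's range is limited). The gripper opens to 94 mm and grips with 3 to 60 N. Pads are 16 mm wide; open, the fingers measure 119 mm over their backs; the gripper's body (75 mm by 177 mm) begins 78 mm behind the grasp point.
Start: joints at [-1.324, 0.3, 1.521, -0, 1.321, -0.067], TCP at [0.17, -0.523, 0.224] pointing down, gripper open.
Joint ranges: [-3.03, 3.03], [-0.79, 2.21], [0.23, 2.52], [-1.04, 4.18], [0, 3.07], [-2.55, 2.55]. Speed limits (rad/s): [2.22, 2.22, 2.57, 3.14, 3.14, 3.14].

## Interface

Orientations are given as [roll, pitch, yaw] about the fixed x, y, z axes, in that order (R = Rz(yaw) Ry(pitch) Rx(roll)).
In Python, from station import get_obs, cams, workorder gives the robot as it stands.
- The arm moves only by the shell command python3 -m handwheel 'ROWS' [FORCE]. ROWS is JSON, a list of rows, each an object of numbers: "fingers": the opening, from -1 (shut) to 1 (fully open); "x", "y", "z": the shift along the tool's x, y, z in m; "spin": the turn about the tool's y in degrees. In form: [{"fingers": .., "x": .., "y": .., "z": .., "spin": ..}, ...]. A call has exactly 10 rows; each row is the pose to reach, as a shift and turn from the pose commanded when the call began, along the tool's axes at that moment; what a row does not reach only later rows make up. A row lasts 1/10 s, in which the tool goes at most 50 mm and 8.59 degrees, less where a joint would pass 70% of its speed; a pose out of reach is approached as far as the arm can. A call with a gripper value outside its range is refused whole. The fingers move at their own pace and stop on an object; FORCE is the grip in N (left out, the last holds). Time passes only in rows, so rows that repeat a pose let the fingers close, or fill a call up. It gives the time, the measured TCP pose, the force and the opening at its end, in the units of the state.
- get_obs(): the state, without advancing time (a new reading comes with each control period).
- cams.camera(name): name is "scene" or "top" or "wrist"; returns (picture, depth): 400x640x3 uint8, red, green, blue; 400x640 float32, m along the optical axis (not along the pixel's ray), 0 where there is no reading.
- cams.get_calibration(name): a dict with "fx", "fy", "cx", "cy" (pixels), "dist" ([k1, k2, p1, p2, k3] as OpenCV has them; the pictures are not rectified), "view" (4x4, takes a point from world to camera coordinates). Camera axes: x right, y down, z forward; pixel columns grow to the right and rows downward; lengths in m; the calibration is good to about 2 mm. A picture is of the moment at which its call begins: read the wrist's pose just before it. get_calibration takes no time and is no camera call; for the wrist camera it gives the pose at the moment of the call.
- workorder.hand_in(): hands the job in, once; it reports no verdict.
The state is a dict: "time_s": time; "qpos": joint angles; "joint_vel": joint speeds; "tau": joint torques, N m; "ee_pos": TCP position; "eef_rot": TCP orientation; "force": force on the tool from outside, world axes, zero at the start; "moment": the same for the moment, N m; "grip_width": finger opening in m.
Only numpy, scipy, OpenCV 4.12 (cv2) and the standard library are available. Lean on these libraries where they do the work, as an engineer would, in place of code of your own. Each camera call takes 0.05 s, during which the arm holds its last target. There are 200 camera calls.

## Working session

There is one attempt and no reset: what is moved stays moved. The work goes in short steps, Python scripts to look and compute and a shell command to move; the robot and the scene stay as the last step left them, time stands still between calls to the robot, and variables do not carry over. Pictures are saved under pics/ and viewed, about 8 in all and at most 12, crops included, and the job is handed in when it is done.

```bash
ls; mkdir -p pics; cat > h.py <<'E'
import numpy as np, cv2
from station import get_obs, cams, workorder
def shot(n,f):
    p,d=cams.camera(n); cv2.imwrite('pics/'+f+'.png',p[:,:,::-1]); np.savez('pics/'+f+'.npz',d=d,p=p,**{k:np.array(v) for k,v in cams.get_calibration(n).items()}); return p,d
def load(f): return np.load('pics/'+f+'.npz')
def ray(f,uv):
    c=load(f);K=np.array([[c['fx'],0,c['cx']],[0,c['fy'],c['cy']],[0,0,1]],float)
    q=cv2.undistortPoints(np.array(uv,float).reshape(-1,1,2),K,c['dist'].astype(float)).reshape(-1,2)
    V=np.linalg.inv(c['view']);return V[:3,3],np.c_[q,np.ones(len(q))]@V[:3,:3].T
def onz(f,uv,z):
    o,r=ray(f,uv); return o+r*((z-o[2])/r[:,2])[:,None]
def dep(f,uv):
    o,r=ray(f,uv); d=load(f)['d']; return np.array([o+r[i]*np.median(d[int(v)-1:int(v)+2,int(u)-1:int(u)+2]) for i,(u,v) in enumerate(uv)])
E
python3 - <<'E'
from h import *
print(get_obs())
for n in('top','scene'): shot(n,n+'0')
a=cv2.imread('pics/top0.png');
E
```

```text
pics
{'time_s': 0.0, 'qpos': array([-1.32355342e+00,  3.00457528e-01,  1.52160929e+00, -1.49812023e-05,
        1.32072653e+00, -6.65982514e-02]), 'joint_vel': array([ 0.00135462,  0.00118323,  0.00158321, -0.00150555, -0.00072207,
        0.00139577]), 'tau': array([ 2.63013448e-03, -5.31798470e+01, -3.52729261e+01,  7.09083793e-02,
        2.43888900e-02, -9.54641678e-05]), 'ee_pos': array([ 0.16972395, -0.52288473,  0.22388184]), 'eef_rot': array([-1.57073090e+00,  1.19899347e-03, -1.25695141e+00]), 'force': array([0.31206733, 0.10190331, 0.09824535]), 'moment': array([0.0568697 , 0.05038861, 0.0739706 ]), 'grip_width': 0.09367287325937589}
```

View pics/top0.png

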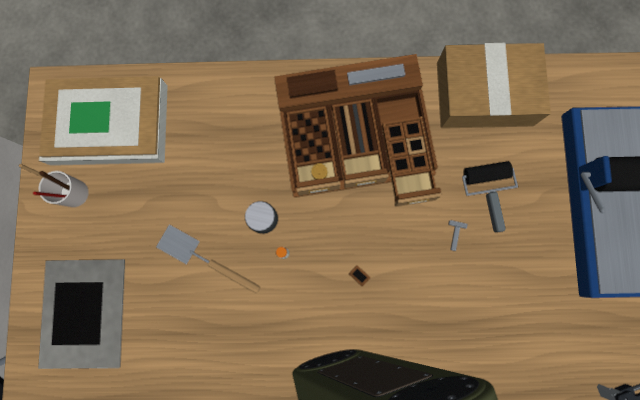

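View pics/scene0.png

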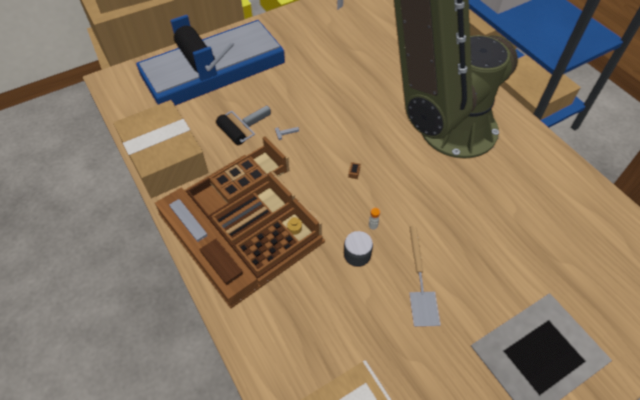

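The top view shows the rack at columns 275–440 and rows 57–205. From left to right the trays are small type (weight at 320,172), strips (middle) and blocks (right, standing out, front at about 417,200). I'll enlarge that area to measure it.

```bash
python3 - <<'E'
from h import *
a=cv2.imread('pics/top0.png')[50:215,265:450]; cv2.imwrite('pics/crop0.png',cv2.resize(a,None,fx=4,fy=3.6,interpolation=cv2.INTER_CUBIC))
c=load('top0');print(c['fx'],np.linalg.inv(c['view'])[:3])
E
```

```text
478.59742767293744 [[-0.01657045 -0.9874129   0.15729333  0.38637668]
 [-0.99965879  0.01953775  0.01733726  0.04230344]
 [-0.02019219 -0.15695237 -0.98739973  1.19020708]]
```

View pics/crop0.png

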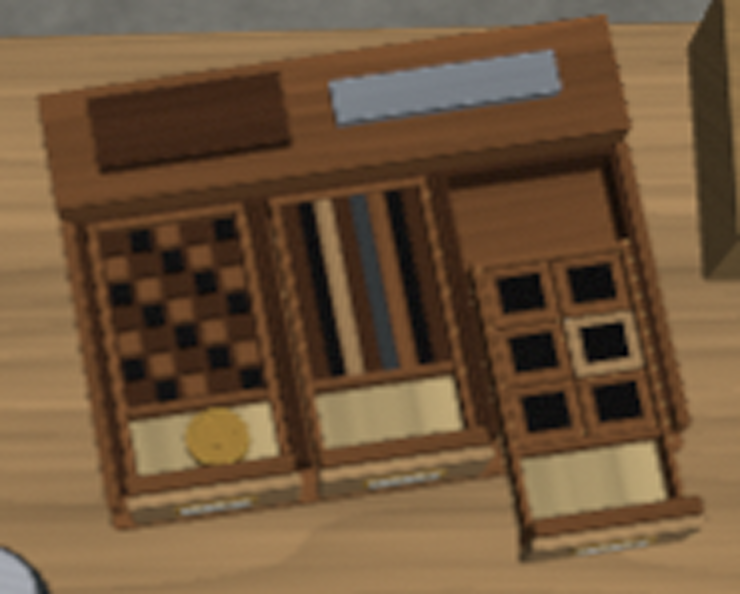

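Crop: the lip's rear top edge, where it meets the pocket floor, runs (322,447)–(465,430) on the strip tray. On the block tray it runs (530,517)–(665,500), and on the small tray (135,475)–(280,457). The deck's front edge runs (62,215)–(628,132).

```bash
python3 - <<'E'
from h import *
np.set_printoptions(precision=4,suppress=True)
f=lambda L:[(265+x/4,50+y/3.6) for x,y in L]
L=onz('top0',f([(135,475),(280,457),(322,447),(465,430),(530,517),(665,500)]),.09)
D=onz('top0',f([(62,213),(628,132),(40,95),(605,15)]),.06)
print(L,D)
e=[D[1]-D[0],D[3]-D[2]]
for w in e: print(np.linalg.norm(w),np.degrees(np.arctan2(w[0],-w[1])))
m=[(L[i]+L[i+1])/2 for i in(0,2,4)];print(m)
d=m[1]-m[0];print(np.linalg.norm(d),np.degrees(np.arctan2(d[0],-d[1])))
th=-np.arctan2(*(e[0][:2]*[1,-1]))
th=-np.arctan2(e[0][0],-e[0][1])
for s in(0,):
  X=np.array([np.cos(th),np.sin(th)]);Y=np.array([-X[1],X[0]])
  print(np.degrees(th),[(q[:2]-m[1][:2])@np.c_[X,Y] for q in m], X)
print(dep('top0',f([(390,412),(217,436),(585,528),(330,170)])))
T=onz('top0',[(261,217)],.065);print('tin',T)
E
```

```text
[[ 0.5985  0.1177  0.09  ]
 [ 0.6087  0.0326  0.09  ]
 [ 0.6148  0.0079  0.09  ]
 [ 0.6244 -0.0761  0.09  ]
 [ 0.5663 -0.1118  0.09  ]
 [ 0.5758 -0.1906  0.09  ]] [[ 0.7882  0.1634  0.06  ]
 [ 0.8383 -0.1877  0.06  ]
 [ 0.8742  0.177   0.06  ]
 [ 0.9244 -0.1777  0.06  ]]
0.3546521347009714 8.112330527623444
0.3582525621807618 8.047950861261697
[array([0.6036, 0.0752, 0.09  ]), array([ 0.6196, -0.0341,  0.09  ]), array([ 0.571 , -0.1512,  0.09  ])]
0.11046966157402684 8.329551146262206
-8.112330527623444 [array([-0.0313,  0.106 ]), array([0., 0.]), array([-0.0316, -0.1227])] [ 0.99   -0.1411]
[[ 0.6521 -0.037   0.0253]
 [ 0.6283  0.0699  0.0675]
 [ 0.5585 -0.1434  0.0894]
 [ 0.8156 -0.0027  0.0587]]
tin [[0.5206 0.2099 0.065 ]]
```

```bash
python3 -m handwheel '[{"fingers":-1,"x":-0.01,"y":0,"z":0.02,"spin":1},{"fingers":-1,"x":-0.035,"y":0,"z":0.06,"spin":2},{"fingers":-1,"x":-0.06,"y":0,"z":0.105,"spin":3},{"fingers":-1,"x":-0.085,"y":0,"z":0.15,"spin":4},{"fingers":-1,"x":-0.11,"y":0,"z":0.195,"spin":5},{"fingers":-1,"x":-0.137,"y":0,"z":0.24,"spin":6},{"fingers":-1,"x":-0.162,"y":0,"z":0.285,"spin":7},{"fingers":-1,"x":-0.19,"y":0,"z":0.33,"spin":8},{"fingers":-1,"x":-0.215,"y":0,"z":0.375,"spin":9},{"fingers":-1,"x":-0.238,"y":0,"z":0.417,"spin":9.9}]' 10
python3 - <<'E'
from h import *
o=get_obs();print(o['time_s'],o['ee_pos'],o['eef_rot'],o['force'],o['grip_width'])
shot('wrist','w1')
E
```

```text
time_s: 1.1
ee_pos: [0.4866, -0.174, 0.2244]
eef_rot: [-1.571, 0.0, -1.43]
force: [0.3, -1.2, -0.1]
grip_width: 0.0172
1.1 [ 0.48657992 -0.1739711   0.22441313] [-1.57088425e+00  3.07890808e-05 -1.43045414e+00] [ 0.31834154 -1.22044651 -0.10742903] 0.01721021717250551
```

View pics/w1.png

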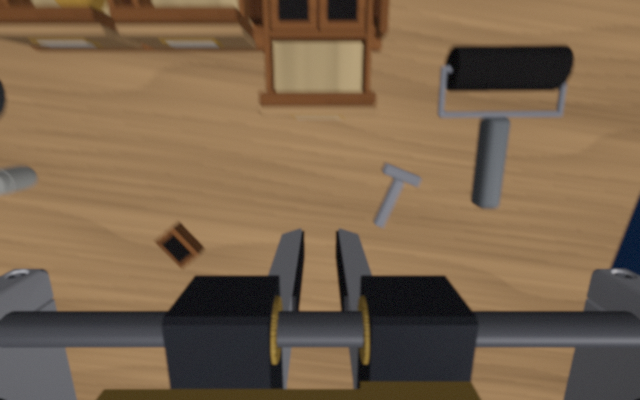

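The wrist view shows the block tray's lip top spanning (260–375, 93–105), and its strip is centred above the fingers. The strip tray's lip is at the top left (112–240, ~10). The key is at (400,185), to the right of the fingers.

```bash
python3 - <<'E'
from h import *
np.set_printoptions(precision=4,suppress=True)
print(onz('w1',[(260,94),(375,93),(260,104),(375,104),(112,9),(238,9)],.09))
print('key',onz('w1',[(400,172),(380,222),(384,168)],.006),'letter',onz('w1',[(156,243)],.0))
print(dep('w1',[(317,99),(175,14)]))
print(get_obs()['ee_pos'],get_obs()['force'])
E
```

```text
[[ 0.5691 -0.1065  0.09  ]
 [ 0.5838 -0.2023  0.09  ]
 [ 0.561  -0.1073  0.09  ]
 [ 0.5751 -0.2039  0.09  ]
 [ 0.6163  0.0161  0.09  ]
 [ 0.6308 -0.0829  0.09  ]]
key [[ 0.5092 -0.259   0.006 ]
 [ 0.4466 -0.2477  0.006 ]
 [ 0.5111 -0.24    0.006 ]] letter [[0.3781 0.0191 0.    ]]
[[ 0.572  -0.1546  0.0895]
 [ 0.62   -0.0335  0.09  ]]
[ 0.49   -0.1695  0.2242] [ 3.5368  4.0773 -0.665 ]
```

```bash
python3 -m handwheel '[{"fingers":-1,"x":0,"y":0.015,"z":0,"spin":0},{"fingers":-1,"x":0,"y":0.04,"z":0,"spin":0},{"fingers":-1,"x":0,"y":0.07,"z":0,"spin":0},{"fingers":-1,"x":0,"y":0.1,"z":0,"spin":0},{"fingers":-1,"x":0,"y":0.125,"z":0,"spin":0},{"fingers":-1,"x":0,"y":0.145,"z":0.005,"spin":0},{"fingers":-1,"x":0,"y":0.155,"z":0.01,"spin":0},{"fingers":-1,"x":0,"y":0.158,"z":0.02,"spin":0},{"fingers":-1,"x":0,"y":0.158,"z":0.03,"spin":0},{"fingers":-1,"x":0,"y":0.158,"z":0.035,"spin":0}]'
python3 -m handwheel '[{"fingers":-1,"x":0,"y":0,"z":0.005,"spin":0},{"fingers":-1,"x":0,"y":0,"z":0.01,"spin":0},{"fingers":-1,"x":0,"y":0,"z":0.016,"spin":0},{"fingers":-1,"x":0,"y":0,"z":0.022,"spin":0},{"fingers":-1,"x":0,"y":0,"z":0.028,"spin":0},{"fingers":-1,"x":0,"y":0,"z":0.034,"spin":0},{"fingers":-1,"x":0,"y":0,"z":0.04,"spin":0},{"fingers":-1,"x":0,"y":0,"z":0.045,"spin":0},{"fingers":-1,"x":0,"y":0,"z":0.05,"spin":0},{"fingers":-1,"x":0,"y":0,"z":0.05,"spin":0}]'
```

```text
time_s: 2.15
ee_pos: [0.5218, -0.1709, 0.0674]
eef_rot: [-1.569, -0.001, -1.429]
force: [-1.4, 0.5, 0.1]
grip_width: 0.0005
time_s: 3.15
ee_pos: [0.5704, -0.1638, 0.0663]
eef_rot: [-1.57, -0.0, -1.43]
force: [0.3, -0.6, 0.2]
grip_width: 0.0008
```

```bash
python3 -m handwheel '[{"fingers":-1,"x":0,"y":0,"z":0.005,"spin":0},{"fingers":-1,"x":0,"y":0,"z":0.01,"spin":0},{"fingers":-1,"x":0,"y":0,"z":0.015,"spin":0},{"fingers":-1,"x":0,"y":0,"z":0.019,"spin":0},{"fingers":-1,"x":0,"y":0,"z":0.022,"spin":0},{"fingers":-1,"x":0,"y":0,"z":0.025,"spin":0},{"fingers":-1,"x":0,"y":0,"z":0.027,"spin":0},{"fingers":-1,"x":0,"y":0,"z":0.029,"spin":0},{"fingers":-1,"x":0,"y":0,"z":0.03,"spin":0},{"fingers":-1,"x":0,"y":0,"z":0.031,"spin":0}]'
python3 -m handwheel '[{"fingers":-1,"x":0,"y":0,"z":0.001,"spin":0},{"fingers":-1,"x":0,"y":0,"z":0.002,"spin":0},{"fingers":-1,"x":0,"y":0,"z":0.0025,"spin":0},{"fingers":-1,"x":0,"y":0,"z":0.003,"spin":0},{"fingers":-1,"x":0,"y":0,"z":0.0035,"spin":0},{"fingers":-1,"x":0,"y":0,"z":0.004,"spin":0},{"fingers":-1,"x":0,"y":0,"z":0.0045,"spin":0},{"fingers":-1,"x":0,"y":0,"z":0.005,"spin":0},{"fingers":-1,"x":0,"y":0,"z":0.005,"spin":0},{"fingers":-1,"x":0,"y":0,"z":0.005,"spin":0}]'
python3 - <<'E'
from h import *
shot('wrist','w2');shot('top','top2')
E
```

```text
time_s: 4.15
ee_pos: [0.6004, -0.1595, 0.0664]
eef_rot: [-1.571, 0.0, -1.43]
force: [-1.9, 0.0, -2.7]
grip_width: 0.0007
time_s: 5.15
ee_pos: [0.6055, -0.1589, 0.0665]
eef_rot: [-1.57, -0.0, -1.43]
force: [-2.3, -0.8, -2.0]
grip_width: 0.0007
```

View pics/w2.png

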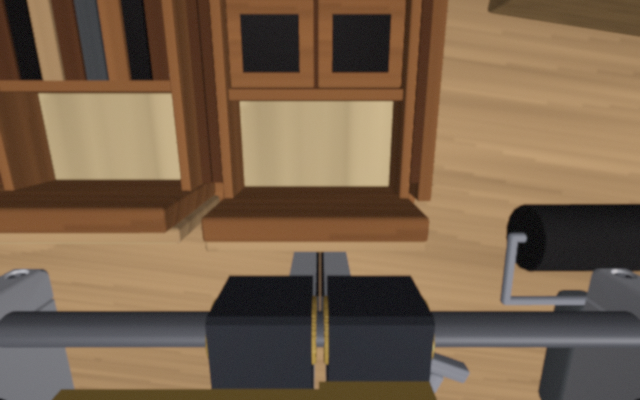

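The wrist view shows the block tray nearly home: its lip's front edge is at v≈220 against the strip's ≈210, so a few mm remain.

```bash
python3 - <<'E'
from h import *
np.set_printoptions(precision=4,suppress=True)
P=onz('w2',[(320,187),(100,181),(215,220),(315,219),(425,218),(20,207),(100,207)],.09)
th=np.radians(8.1);print(P@np.c_[[np.cos(th),np.sin(th),0],[-np.sin(th),np.cos(th),0]]);print(P)
E
python3 -m handwheel '[{"fingers":-1,"x":0,"y":0,"z":0.0005,"spin":0},{"fingers":-1,"x":0,"y":0,"z":0.001,"spin":0},{"fingers":-1,"x":0,"y":0,"z":0.0015,"spin":0},{"fingers":-1,"x":0,"y":0,"z":0.002,"spin":0},{"fingers":-1,"x":0,"y":0,"z":0.0025,"spin":0},{"fingers":-1,"x":0,"y":0,"z":0.003,"spin":0},{"fingers":-1,"x":0,"y":0,"z":0.0035,"spin":0},{"fingers":-1,"x":0,"y":0,"z":0.004,"spin":0},{"fingers":-1,"x":0,"y":0,"z":0.004,"spin":0},{"fingers":-1,"x":0,"y":0,"z":0.004,"spin":0}]'
```

```text
[[ 0.6192 -0.2424]
 [ 0.6216 -0.1507]
 [ 0.6046 -0.1972]
 [ 0.6051 -0.2402]
 [ 0.6056 -0.2875]
 [ 0.6103 -0.1148]
 [ 0.6103 -0.1488]]
[[ 0.6471 -0.1527  0.09  ]
 [ 0.6366 -0.0616  0.09  ]
 [ 0.6263 -0.1101  0.09  ]
 [ 0.6329 -0.1526  0.09  ]
 [ 0.6401 -0.1993  0.09  ]
 [ 0.6204 -0.0277  0.09  ]
 [ 0.6252 -0.0613  0.09  ]]
time_s: 6.25
ee_pos: [0.6095, -0.1583, 0.0666]
eef_rot: [-1.57, -0.0, -1.43]
force: [-1.9, 0.6, 0.6]
grip_width: 0.0004
```

```bash
python3 -m handwheel '[{"fingers":-1,"x":0,"y":0,"z":0.0005,"spin":0},{"fingers":-1,"x":0,"y":0,"z":0.001,"spin":0},{"fingers":-1,"x":0,"y":0,"z":0.0015,"spin":0},{"fingers":-1,"x":0,"y":0,"z":0.002,"spin":0},{"fingers":-1,"x":0,"y":0,"z":0.0025,"spin":0},{"fingers":-1,"x":0,"y":0,"z":0.003,"spin":0},{"fingers":-1,"x":0,"y":0,"z":0.003,"spin":0},{"fingers":-1,"x":0,"y":0,"z":0.003,"spin":0},{"fingers":-1,"x":0,"y":0,"z":0.003,"spin":0},{"fingers":-1,"x":0,"y":0,"z":0.003,"spin":0}]'
```

```text
time_s: 7.25
ee_pos: [0.6098, -0.1582, 0.0665]
eef_rot: [-1.577, 0.001, -1.43]
force: [-26.8, 0.5, 14.0]
grip_width: 0.0008
```

Contact at the stop is confirmed: 27 N with no further motion. Next I back off, rise and move over the strip pocket.

```bash
python3 -m handwheel '[{"fingers":-1,"x":0,"y":0,"z":-0.01,"spin":0},{"fingers":-1,"x":0,"y":0,"z":-0.03,"spin":0},{"fingers":-1,"x":0,"y":-0.02,"z":-0.04,"spin":0},{"fingers":-1,"x":0,"y":-0.05,"z":-0.04,"spin":0},{"fingers":-1,"x":0,"y":-0.08,"z":-0.035,"spin":0},{"fingers":-1,"x":-0.03,"y":-0.095,"z":-0.01,"spin":0},{"fingers":-1,"x":-0.065,"y":-0.095,"z":0.02,"spin":0},{"fingers":-1,"x":-0.1,"y":-0.095,"z":0.045,"spin":0},{"fingers":-1,"x":-0.1216,"y":-0.095,"z":0.053,"spin":0},{"fingers":-1,"x":-0.1216,"y":-0.095,"z":0.053,"spin":0}]'
python3 - <<'E'
from h import *
p,d=shot('wrist','w3');shot('top','top3')
print(get_obs()['ee_pos'],get_obs()['force'])
a=cv2.imread('pics/top3.png')[50:215,265:450]
b=cv2.imread('pics/w3.png')
cv2.imwrite('pics/c3.png',np.vstack([cv2.resize(b,(480,300)),cv2.resize(a,(480,300))]))
E
```

```text
time_s: 8.25
ee_pos: [0.6484, -0.0271, 0.1613]
eef_rot: [-1.57, 0.0, -1.426]
force: [-0.4, 0.6, 0.1]
grip_width: 0.0006
[ 0.64776567 -0.03011135  0.16139449] [-0.6930124  -0.91914229 -0.03147301]
```

View pics/c3.png

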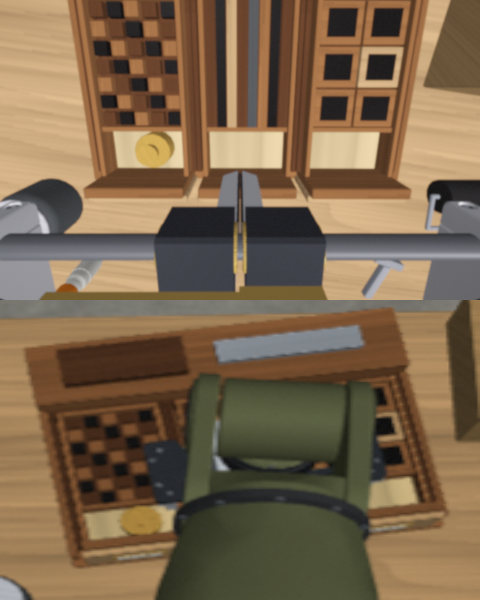

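The wrist view shows all three lips in line, with rear edges at v≈229 in full-image pixels. The finger is about 8 crop px left of the strip lip's middle. I'll compute both offsets.

```bash
python3 - <<'E'
from h import *
np.set_printoptions(precision=4,suppress=True)
th=np.radians(8.1);M=np.c_[[np.cos(th),np.sin(th),0],[-np.sin(th),np.cos(th),0]]
s=4/3
print(onz('w3',[(115*s,172*s),(202*s,175*s),(295*s,172*s),(355*s,172*s)],.09)@M, onz('w3',[(210*s,131*s),(283*s,131*s)],.04)@M)
print('dep',dep('w3',[(215*s,178*s),(270*s,178*s),(270*s,150*s),(340*s,178*s),(120*s,178*s)])@np.c_[M,[0,0,1]])
print('tcp',get_obs()['ee_pos']@M)
E
```

```text
[[ 0.6262  0.0025]
 [ 0.6234 -0.0825]
 [ 0.6268 -0.1736]
 [ 0.627  -0.2323]] [[ 0.658  -0.0855]
 [ 0.6583 -0.1688]]
dep [[ 0.6087 -0.0921  0.0601]
 [ 0.6089 -0.1533  0.0601]
 [ 0.632  -0.1565  0.0254]
 [ 0.6087 -0.2316  0.0589]
 [ 0.6087  0.0133  0.0608]]
tcp [ 0.6371 -0.1211]
```

Depth puts the lips' rear faces at rack x=0.6087 for all three trays, so the block tray is flush. I'll shift slightly and descend into the pocket.

```bash
python3 -m handwheel '[{"fingers":-1,"x":0.003,"y":0.005,"z":-0.001,"spin":0},{"fingers":-1,"x":0.006,"y":0.02,"z":-0.002,"spin":0},{"fingers":-1,"x":0.006,"y":0.035,"z":-0.002,"spin":0},{"fingers":-1,"x":0.006,"y":0.05,"z":-0.002,"spin":0},{"fingers":-1,"x":0.006,"y":0.065,"z":-0.002,"spin":0},{"fingers":-1,"x":0.006,"y":0.08,"z":-0.002,"spin":0},{"fingers":-1,"x":0.006,"y":0.09,"z":-0.002,"spin":0},{"fingers":-1,"x":0.006,"y":0.098,"z":-0.002,"spin":0},{"fingers":-1,"x":0.006,"y":0.102,"z":-0.002,"spin":0},{"fingers":-1,"x":0.006,"y":0.102,"z":-0.002,"spin":0}]'
```

```text
time_s: 9.35
ee_pos: [0.6465, -0.0362, 0.0591]
eef_rot: [-1.571, 0.0, -1.43]
force: [-0.4, -0.1, -0.1]
grip_width: 0.0008
```

```bash
python3 -m handwheel '[{"fingers":-1,"x":0,"y":0,"z":-0.004,"spin":0},{"fingers":-1,"x":0,"y":0,"z":-0.01,"spin":0},{"fingers":-1,"x":0,"y":0,"z":-0.014,"spin":0},{"fingers":-1,"x":0,"y":0,"z":-0.018,"spin":0},{"fingers":-1,"x":0,"y":0,"z":-0.022,"spin":0},{"fingers":-1,"x":0,"y":0,"z":-0.027,"spin":0},{"fingers":-1,"x":0,"y":0,"z":-0.032,"spin":0},{"fingers":-1,"x":0,"y":0,"z":-0.038,"spin":0},{"fingers":-1,"x":0,"y":0,"z":-0.044,"spin":0},{"fingers":-1,"x":0,"y":0,"z":-0.05,"spin":0}]'
python3 -m handwheel '[{"fingers":-1,"x":0,"y":0,"z":-0.006,"spin":0},{"fingers":-1,"x":0,"y":0,"z":-0.012,"spin":0},{"fingers":-1,"x":0,"y":0,"z":-0.019,"spin":0},{"fingers":-1,"x":0,"y":0,"z":-0.026,"spin":0},{"fingers":-1,"x":0,"y":0,"z":-0.033,"spin":0},{"fingers":-1,"x":0,"y":0,"z":-0.04,"spin":0},{"fingers":-1,"x":0,"y":0,"z":-0.047,"spin":0},{"fingers":-1,"x":0,"y":0,"z":-0.053,"spin":0},{"fingers":-1,"x":0,"y":0,"z":-0.058,"spin":0},{"fingers":-1,"x":0,"y":0,"z":-0.062,"spin":0}]'
```

```text
time_s: 10.35
ee_pos: [0.5966, -0.0434, 0.0596]
eef_rot: [-1.571, -0.0, -1.43]
force: [3.9, 0.4, 2.5]
grip_width: 0.0003
time_s: 11.35
ee_pos: [0.5352, -0.0521, 0.0594]
eef_rot: [-1.571, 0.0, -1.43]
force: [3.7, -1.0, 1.3]
grip_width: 0.0003
```

```bash
python3 -m handwheel '[{"fingers":-1,"x":0,"y":0,"z":-0.002,"spin":0},{"fingers":-1,"x":0,"y":0,"z":-0.004,"spin":0},{"fingers":-1,"x":0,"y":0,"z":-0.006,"spin":0},{"fingers":-1,"x":0,"y":0,"z":-0.008,"spin":0},{"fingers":-1,"x":0,"y":0,"z":-0.009,"spin":0},{"fingers":-1,"x":0,"y":0,"z":-0.01,"spin":0},{"fingers":-1,"x":0,"y":0,"z":-0.0105,"spin":0},{"fingers":-1,"x":0,"y":0,"z":-0.011,"spin":0},{"fingers":-1,"x":0,"y":0,"z":-0.011,"spin":0},{"fingers":-1,"x":0,"y":0,"z":-0.011,"spin":0}]'
python3 -m handwheel '[{"fingers":-1,"x":0,"y":0,"z":-0.0005,"spin":0},{"fingers":-1,"x":0,"y":0,"z":-0.001,"spin":0},{"fingers":-1,"x":0,"y":0,"z":-0.0015,"spin":0},{"fingers":-1,"x":0,"y":0,"z":-0.002,"spin":0},{"fingers":-1,"x":0,"y":0,"z":-0.0025,"spin":0},{"fingers":-1,"x":0,"y":0,"z":-0.003,"spin":0},{"fingers":-1,"x":0,"y":0,"z":-0.003,"spin":0},{"fingers":-1,"x":0,"y":0,"z":-0.003,"spin":0},{"fingers":-1,"x":0,"y":0,"z":-0.003,"spin":0},{"fingers":-1,"x":0,"y":0,"z":-0.003,"spin":0}]'
```

```text
time_s: 12.35
ee_pos: [0.5247, -0.0535, 0.0594]
eef_rot: [-1.571, 0.0, -1.43]
force: [0.7, -0.4, 1.1]
grip_width: 0.0003
time_s: 13.35
ee_pos: [0.5231, -0.0538, 0.0594]
eef_rot: [-1.567, -0.0, -1.43]
force: [16.5, 1.2, -10.3]
grip_width: 0.0004
```

```bash
python3 -m handwheel '[{"fingers":-1,"x":0,"y":0,"z":-0.0005,"spin":0},{"fingers":-1,"x":0,"y":0,"z":-0.001,"spin":0},{"fingers":-1,"x":0,"y":0,"z":-0.0015,"spin":0},{"fingers":-1,"x":0,"y":0,"z":-0.0015,"spin":0},{"fingers":-1,"x":0,"y":0,"z":-0.0015,"spin":0},{"fingers":-1,"x":0,"y":0,"z":-0.0015,"spin":0},{"fingers":-1,"x":0,"y":0,"z":-0.0015,"spin":0},{"fingers":-1,"x":0,"y":0,"z":-0.0015,"spin":0},{"fingers":-1,"x":0,"y":0,"z":-0.0015,"spin":0},{"fingers":-1,"x":0,"y":0,"z":-0.0015,"spin":0}]'
```

```text
time_s: 14.35
ee_pos: [0.5231, -0.0538, 0.0596]
eef_rot: [-1.564, -0.001, -1.43]
force: [29.6, 3.8, -19.7]
grip_width: 0.0006
```

The stop is confirmed at 30 N with no motion. Now I ease off, lift out and move clear.

```bash
python3 -m handwheel '[{"fingers":-1,"x":0,"y":0,"z":0.004,"spin":0},{"fingers":-1,"x":0,"y":0,"z":0.01,"spin":0},{"fingers":-1,"x":0,"y":0,"z":0.015,"spin":0},{"fingers":-1,"x":0,"y":0,"z":0.016,"spin":0},{"fingers":-1,"x":0,"y":-0.01,"z":0.016,"spin":0},{"fingers":-1,"x":0,"y":-0.03,"z":0.016,"spin":0},{"fingers":-1,"x":0,"y":-0.06,"z":0.016,"spin":0},{"fingers":-1,"x":0,"y":-0.1,"z":0.016,"spin":0},{"fingers":-1,"x":0,"y":-0.14,"z":0.016,"spin":0},{"fingers":-1,"x":0,"y":-0.17,"z":0.016,"spin":0}]'
python3 -m handwheel '[{"fingers":-1,"x":0.02,"y":0,"z":-0.01,"spin":0},{"fingers":-1,"x":0.05,"y":0,"z":-0.025,"spin":0},{"fingers":-1,"x":0.085,"y":0,"z":-0.04,"spin":0},{"fingers":-1,"x":0.12,"y":0,"z":-0.055,"spin":0},{"fingers":-1,"x":0.155,"y":0,"z":-0.07,"spin":0},{"fingers":-1,"x":0.19,"y":0,"z":-0.09,"spin":0},{"fingers":-1,"x":0.225,"y":0,"z":-0.11,"spin":0},{"fingers":-1,"x":0.26,"y":0,"z":-0.13,"spin":0},{"fingers":-1,"x":0.28,"y":0,"z":-0.14,"spin":0},{"fingers":-1,"x":0.28,"y":0,"z":-0.14,"spin":0}]'
python3 - <<'E'
from h import *
np.set_printoptions(precision=4,suppress=True)
shot('top','top4');print(get_obs()['force'])
a=cv2.imread('pics/top4.png')[50:290,150:530]; cv2.imwrite('pics/c4.png',cv2.resize(a,None,fx=2,fy=2,interpolation=cv2.INTER_CUBIC))
E
```

```text
time_s: 15.35
ee_pos: [0.5361, -0.052, 0.2329]
eef_rot: [-1.568, -0.001, -1.43]
force: [0.9, 0.1, -1.1]
grip_width: -0.0002
time_s: 16.35
ee_pos: [0.4356, -0.3508, 0.2299]
eef_rot: [-1.571, -0.0, -1.433]
force: [-0.7, 0.1, 0.3]
grip_width: 0.0005
[-0.0258  2.0015  0.1616]
```

View pics/c4.png

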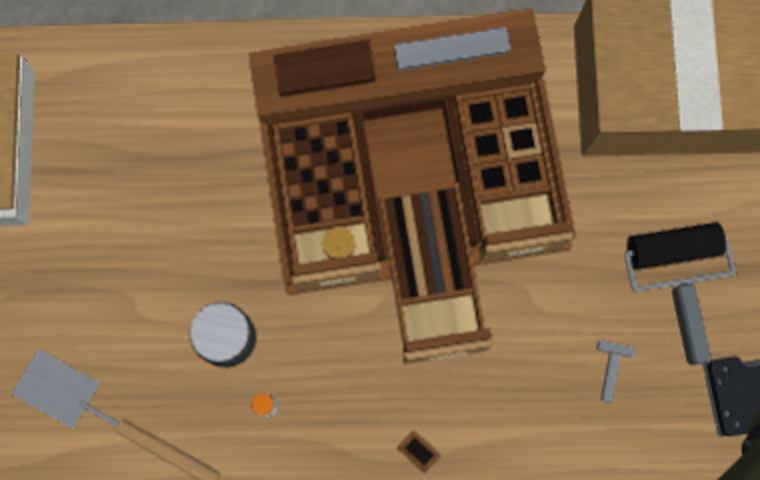

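The final top view shows the strip tray well out, with its lip at (405,341)–(478,330). The block tray (lip 484,235–552,226) and small tray (lip 297,266–371,253) are in line, and the bystanders look unmoved. A numeric check before I hand in:

```bash
python3 - <<'E'
from h import *
np.set_printoptions(precision=4,suppress=True)
th=np.radians(8.1);M=np.c_[[np.cos(th),np.sin(th),0],[-np.sin(th),np.cos(th),0]]
f=lambda L:[(150+x/2,50+y/2) for x,y in L]
P=onz('top4',f([(297,266),(371,253),(405,341),(478,330),(484,235),(552,226)]),.09)@M
print((P[::2]+P[1::2])/2)
print('dep lips',dep('top4',f([(335,266),(440,342),(522,237)]))@np.c_[M,[0,0,1]])
a=load('top0')['p'].astype(int);b=load('top4')['p'].astype(int);d=(abs(a-b).sum(2)>60)
for n,(u,v) in dict(tin=(261,217),glue=(282,253),letter=(360,275),key=(456,235),knife=(200,255),brayer=(488,180),weight=(320,172)).items(): print(n,d[v-15:v+16,u-15:u+16].sum())
workorder.hand_in()
E
```

```text
[[ 0.6074 -0.0108]
 [ 0.4992 -0.1194]
 [ 0.6069 -0.2293]]
dep lips [[ 0.5998 -0.0107  0.0888]
 [ 0.492  -0.1163  0.091 ]
 [ 0.5985 -0.2325  0.0897]]
tin 0
glue 0
letter 0
key 0
knife 0
brayer 0
weight 0
the job is handed in; nothing more can be done
```

The job is done and handed in at about 16.4 s, well inside the 40 s limit.

- **Block tray:** I pushed its front face with the closed fingertips until it hit its stop. At the stop the force rose to about 27 N with no further motion. In the final top view its lip is within about 1 mm of the shut small-type tray's.
- **Strip tray:** I hooked the closed fingers behind its lip and drew it to its stop. There the force rose to about 30 N in x with no further motion. The last check shows it about 108 mm out, which agrees with 110 mm within the measuring error.
- **Everything else:** the small tray stayed shut. The last top picture shows no change around any loose item, including the brass weight. The robot is clear of everything.

One reading disagreed: rays cast from the wrist camera onto the lip height gave its rear edge up to 18 mm too far back. Wrist depth showed I had picked points on the lip's rear face. I used the depth readings and the contact positions instead, and these agreed.

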